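Put the staple carton away in the push-latch drawer

ROBOT

A 6-joint arm with a two-finger parallel gripper is mounted at the origin on a cart in front of the work surface, level with it; the furniture and walls round the work are solid. World frame = base frame: x ahead of the robot, y to its left, z up, the work surface at z = 0. Lengths are in m, angles in degrees, forces in N, time in s.
With the tool pointing down it reaches from about 0.3 to 0.75 m from the base axis. Payload 8.5 kg.
Tool frame: the origin (TCP) lies at the very end of the fingers, on their centre line; the grasp point (between the pads) lies 19 mm behind it (env.tcp_to_grasp is the distance from the TCP to the grasp point, in m); z points along the fingers, y is the line along which they close (so a half turn about z gives the same grasp; the last joint's range is limited). The gripper opens to 85 mm and grips with 20 to 120 N. Pads are 22 mm wide; open, the fingers measure 114 mm over their backs; the gripper's body (76 mm by 85 mm) begins 54 mm behind the grasp point. The pads swing forward as they close: fully open they stand 13 mm farther back than shut.
Start: joints at [-76.106, 21.807, 74.336, -0, 83.858, -12.336], TCP at [0.243, -0.493, 0.231] pointing down, gripper open.
Joint ranges: [-178.18, 178.18], [-50.72, 133.34], [12.68, 142.11], [-81.47, 261.47], [9.98, 163.14], [-165.26, 165.26]. Speed limits (degrees/s): [136.94, 136.94, 180, 180, 180, 180].

INTERFACE

Orientations are given as a 3x3 rotation matrix whose columns are the frame's x, y, z axes.
In Python, from rig import status, get_image, env gives the robot as it stands.
- The arm moves only by the shell command python3 -m handwheel 'ROWS' [FORCE]. ROWS is text: rows parted by semicolons, each of 7 numbers parted by spaces: the shift along the world's x, y, z in cm, then the turn, a rotation vector about the world's x, y, z in degrees, then the opening, from 0 (shut) to 1 (fully open). In form: dx dy dz wx wy wz gripper; .... A call has 1 to 8 rows; each row is the pose to reach, as a shift and turn from the pose commanded when the call began; what a row does not reach only later rows make up. A row lasts 1/12 s, in which the tool goes at most 41.7 mm and 7.16 degrees, less where a joint would pass 70% of its speed; a pose out of reach is approached as far as the arm can. A call with a gripper value outside its range is refused whole. The fingers move at their own pace and stop on an object; FORCE is the grip in N (left out, the last holds). Time passes only in rows, so rows that repeat a pose let the fingers close. It gives the time, the measured TCP pose, the force, the opening and the grip force at its end, in the units of the state.
- status.observe(): the state, without advancing time (a new reading comes with each control period).
- get_image(name): name is "side" or "top" or "wrist"; returns a dict with "color" (420x560x3 uint8, red, green, blue), "vertical_fov" (degrees; the focal length in pixels is half the picture's height over the tangent of half this angle, whatever the lens; pixels are square), "cx", "cy" (the principal point, pixels), "k1" (the pictures are not rectified: a ray, as slopes to the right and down, at radius r is drawn at 1 + k1 r^2 times it, then the intrinsics apply), "xyz" and "orientation" of the camera in the world. Camera axes: x right, y down, z forward; pixel columns grow to the right and rows downward; lengths in m; the calibration is good to about 2 mm. A picture is of the moment at which its call begins. There is no depth.
- env.close_job(): hands the job in; it is judged then, once.
The state is a dict: "time_s": time; "q": joint angles; "qvel": joint speeds; "joint_efforts": joint torques, N m; "position": TCP position; "tool_rot": TCP orientation; "ft_force": force on the tool from outside, world axes, zero at the start; "wrist_torque": the same for the moment, N m; "grip_width": finger opening in m; "gripper_force": force on a finger pad.
Only numpy, scipy, OpenCV 4.12 (cv2) and the standard library are available. Lean on these libraries where they do the work, as an engineer would, in place of code of your own. Each camera call takes 0.05 s, during which the arm holds its last target. There are 200 camera calls.

TASK

Press the front of the small handleless desk drawer and let go so that it springs open, and lay the smaller, flat carton (the staples) flat inside it. Then push the drawer in until its latch catches, let go, and see that it stays shut with the carton inside; leave the other things on the worktop where they are.

Things in the scene. Friction and masses are not known exactly. Their poses are not given: they have to be found in the camera images.
- drawer_unit: Low black desk unit fixed on the worktop, 142 deep (x) x 170 wide (y) x 70 mm high, with one grey handleless drawer. Origin: centre of its underside; front faces its -x, z up. The drawer's front panel stands ahead of the housing: outer face at x = -95 mm when latched, with a 14 mm gap behind the panel, so fingers pressing it stay clear of the housing.
- drawer (a joint): Drawer travel out (m): 0 latched shut, 0.105 fully out, -0.012 hard stop. A damped spring pushes it out (6 N shut, 3 N open; 15 N per m/s; about 10 N closes it slowly). Push-push: from out, press in past -0.006 and let go: it settles at 0 and stays; a shorter press springs out again. From latched, press in past -0.008 and let go: it follows the fingers out in under 1 s.
- drawer_front (a point): Centre of the outer face of the drawer's front panel, 38 mm above the worktop; moves with the drawer, axes as the unit's. Panel 170 wide, 64 high (z 6 to 70 mm), 10 mm thick, plain but for a flat card holder; push it here along the unit's +x.
- drawer_floor (a point): Centre of the drawer's inner floor, 14 mm above the worktop; moves with the drawer, axes as the unit's. Inside 95 (x) x 140 mm (y); side and back walls rise 27 mm above this floor, the front panel 56 mm. Fully out, the whole inside is open to above, ahead of the housing. The panel's outer face is 57.5 mm ahead (-x) of this point.
- carton: Closed dark card carton of staples, 40 (x) x 62 (y) x 22 mm (z), 110 g, lying flat on the worktop at the right; the smaller and flatter of the two cartons. Origin: centre of its underside; z up. Pinch it across the 40 mm.
- label_carton: Closed light card carton of labels, 65 x 105 x 40 mm, a bystander. Origin: centre of its underside.
- note_pad: Square pad of sticky notes, 75 x 74 x 12 mm, a bystander. Origin: centre of its underside.
- stapler: Black desk stapler, 34 x 140 x 41 mm, a bystander at the left. Origin: centre of its underside.
- marker: Black marker, 141 x 18 x 21 mm, lying at the back right, a bystander. Origin: centre of its underside.
Things that resemble listed ones, but are neither listed nor needed, are in the scene too. What is shaped like the carton but brown or pink is not meant.

How it is judged (in metres and radians):
On the way, in this order (a step that is already met when the one before it is completed fails the run):
1. the drawer has been released and has sprung open (value of joint drawer above 0.095 m), for 0.2 s.
2. the staple carton lies flat inside the open drawer, let go (value of joint drawer above 0.06 m and x of carton in the frame of drawer_floor between -0.035 and 0.035 m and y of carton in the frame of drawer_floor between -0.055 and 0.055 m and z of carton in the frame of drawer_floor below 0.006 m and angle between carton's own z axis and vertical below 0.15 rad and contact force between carton and the fingers below 0.05 N), for 0.2 s.
3. the drawer has been let go and is held by its latch (value of joint drawer between -0.003 and 0.004 m and contact force between drawer_unit and the arm below 0.05 N and contact force between drawer_unit and the fingers below 0.05 N), for 0.3 s.
At the end, for the whole second after the job is handed in: The drawer is shut and held by its latch alone (within 4 mm of its latched position), untouched, and the staple carton lies flat and still on its floor (value of joint drawer between -0.003 and 0.004 m and linear speed of carton below 0.02 m/s and x of carton in the frame of drawer_floor between -0.035 and 0.035 m and y of carton in the frame of drawer_floor between -0.055 and 0.055 m and z of carton in the frame of drawer_floor below 0.006 m and angle between carton's own z axis and vertical below 0.15 rad).
It fails at once if another thing on the worktop was moved by more than 30 mm (distance of any of label_carton, note_pad, stapler, marker from where it was at the start of the episode above 0.03 m).
It also fails if it takes over 61 s, if anything falls off the work surface, if the arm or the gripper's body presses on something with over 40 N, if the wrist force passes 120 N, or if a joint passes its speed limit or range.

## Working session

There is one attempt and no reset: what is moved stays moved. The work goes in short steps, Python scripts to look and compute and a shell command to move; the robot and the scene stay as the last step left them, time stands still between calls to the robot, and variables do not carry over. Pictures are saved under pics/ and viewed, at most 10 in all, crops included, and the job is handed in when it is done.

```bash
mkdir -p pics
cat > h.py <<'E'
import numpy as np, cv2
from rig import status, get_image, env
def snap(n,f):
    im=get_image(n); cv2.imwrite(f,im["color"][:,:,::-1]); np.save(f[:-4]+'.npy',{k:v for k,v in im.items()},allow_pickle=True); return im
def load(f): return np.load(f,allow_pickle=True).item()
def px(im,u,v,z):
    h=im["color"].shape[0]; f=h/2/np.tan(np.radians(im["vertical_fov"])/2)
    K=np.array([[f,0,im["cx"]],[0,f,im["cy"]],[0,0,1]])
    p=cv2.undistortPoints(np.array([[[u,v]]],float),K,np.array([im["k1"],0,0,0.]))[0,0]
    d=np.array(im["orientation"])@[p[0],p[1],1]; o=np.array(im["xyz"]); return o+d*(z-o[2])/d[2]
E
python3 - <<'E'
from h import *
for n in("top","side"):
    i=snap(n,f"pics/{n}0.png"); print(n,i["xyz"],i["orientation"],i["k1"],i["vertical_fov"])
s=status.observe();print(s["time_s"],s["position"],s["tool_rot"])
a=cv2.imread("pics/top0.png");
cv2.imwrite("pics/t.png",cv2.resize(a,(800,600),interpolation=cv2.INTER_CUBIC))
E
```

```text
top [ 0.42705264 -0.08153347  1.26850348] [[-5.65975235e-05 -9.92380258e-01  1.23212905e-01]
 [-9.99997514e-01 -2.18500480e-04 -2.21919079e-03]
 [ 2.22920321e-03 -1.23212724e-01 -9.92377778e-01]] -0.017522389487208755 57.06759934154555
side [-1.14493917 -0.12574152  1.41667756] [[ 0.04684623 -0.61946757  0.78362322]
 [-0.99867303 -0.04584507  0.02346094]
 [ 0.02139197 -0.78368243 -0.62079322]] -0.11261063388892571 42.91394731799999
0.1 [ 0.24301379 -0.49309934  0.2307672 ] [[ 8.97032562e-01  4.41964345e-01 -3.17064374e-04]
 [ 4.41964361e-01 -8.97031656e-01  1.30855094e-03]
 [ 2.93916078e-04 -1.31394395e-03 -9.99999094e-01]]
```

View pics/t.png

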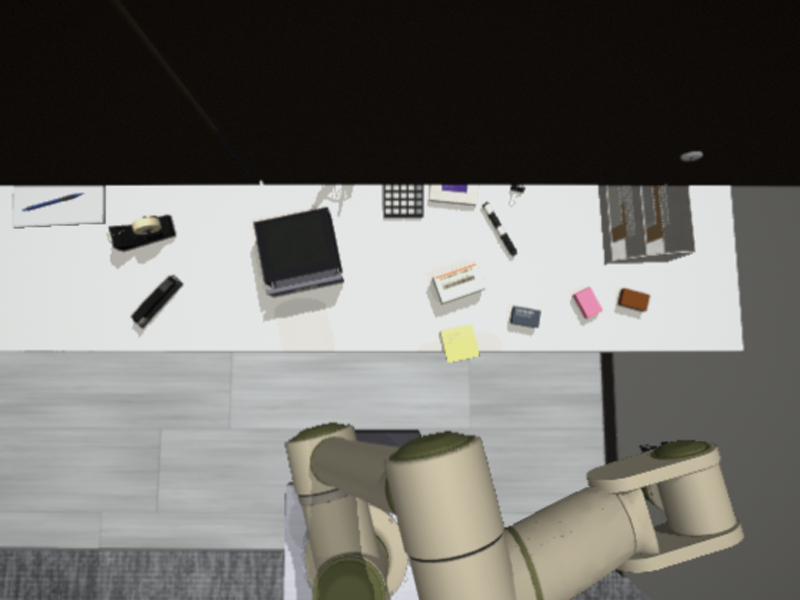

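View pics/side0.png

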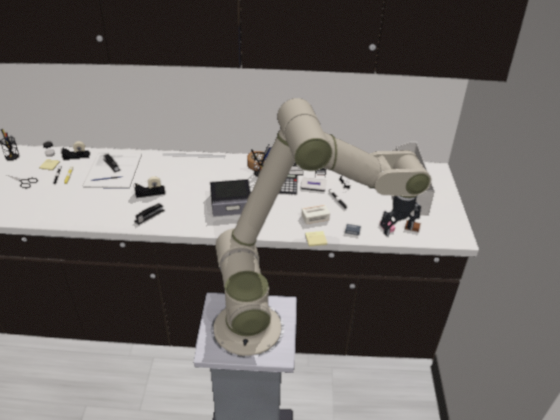

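The top view (800 px wide) shows the drawer unit at about (298,250), with its front edge from (267,293) to (342,280). The dark staple carton is at about (525,317). I'll enlarge both in one picture.

Run:
```python
from h import *
a=cv2.imread("pics/top0.png")
A=cv2.resize(a[140:215,170:250],(640,600),interpolation=cv2.INTER_CUBIC)[:,:]
B=cv2.resize(a[205:240,345:390],(360,280),interpolation=cv2.INTER_CUBIC)
c=np.zeros((600,800,3),np.uint8)
A=cv2.resize(a[140:215,170:250],(480,450),interpolation=cv2.INTER_CUBIC)
B=cv2.resize(a[205:240,350:390],(320,280),interpolation=cv2.INTER_CUBIC)
c[:450,:480]=A;c[:280,480:]=B
cv2.imwrite("pics/c1.png",c)
```

```text
(no output)
```

View pics/c1.png

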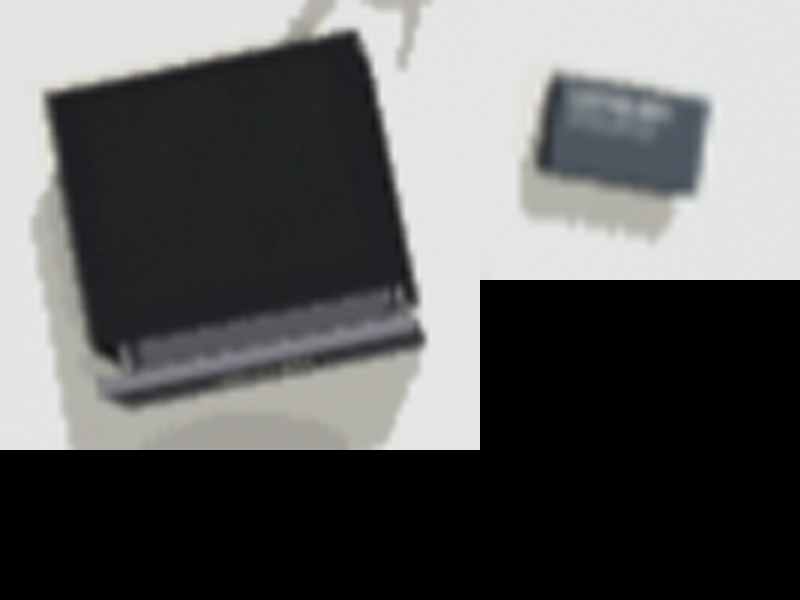

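Run:
```python
from h import *
im=load("pics/top0.npy")
A=lambda u,v,z:px(im,170+u/6-.4,140+v/6-.4,z)
B=lambda u,v,z:px(im,350+(u-480)/8-.4,205+v/8-.4,z)
bl,br,fl,fr=[A(*p,.07) for p in((45,93),(357,32),(93,350),(416,303))]
pl,pr=A(97,382,.07),A(424,332,.07)
print(bl,br,fl,fr,pl,pr)
print("yaw",np.degrees(np.arctan2(-(br-bl)[0],(bl-br)[1])), np.degrees(np.arctan2(-(pr-pl)[0],(pl-pr)[1])),"sizes",np.linalg.norm(br-bl),np.linalg.norm(fl-bl),np.linalg.norm(pl-pr),"front ctr",(pl+pr)/2,"back ctr",(bl+br)/2)
c=[B(*p,.022) for p in((565,72),(708,98),(692,195),(548,170))]
print("carton",np.mean(c,0),"long",c[1]-c[0],c[2]-c[3],"short",c[0]-c[3],c[1]-c[2])
```

```text
[0.72974243 0.22885874 0.07      ] [0.76287796 0.06398623 0.07      ] [0.59231043 0.19935179 0.07      ] [0.61716695 0.03089455 0.07      ] [0.57547082 0.1967771  0.07      ] [0.60183372 0.0265342  0.07      ]
yaw -11.363730048236475 -8.802599195634365 sizes 0.16816928329568176 0.14056391683832012 0.17227202043367806 front ctr [0.58865227 0.11165565 0.07      ] back ctr [0.74631019 0.14642249 0.07      ]
carton [ 0.52267729 -0.38399971  0.022     ] long [-0.01059264 -0.05783732  0.        ] [-0.01012645 -0.05803288  0.        ] short [ 0.03977529 -0.00794928  0.        ] [ 0.03930911 -0.00775372  0.        ]
```

Unit yaw is about +12°, and the latched front face is at about (0.586, 0.112). The carton is at (0.523, -0.384), with its short axis at -11°. I'll go in front of the drawer with the fingers shut.

```bash
python3 -m handwheel '14 29 0 0 0 -7 0;14 29 0 0 0 -14.2 0;14 29 0 0 0 -14.2 0;14 29 0 0 0 -14.2 0;14 29 0 0 0 -14.2 0;14 29 0 0 0 -14.2 0;14 29 0 0 0 -14.2 0;14 29 0 0 0 -14.2 0' 30; python3 -m handwheel '15 30.5 0 0 0 0 0;15 30.5 0 0 0 0 0;15 30.5 0 0 0 0 0;15 30.5 0 0 0 0 0;15 30.5 0 0 0 0 0;15 30.5 0 0 0 0 0;15 30.5 0 0 0 0 0;15 30.5 0 0 0 0 0'; python3 -c "
from h import *
snap('wrist','pics/w1.png')"
```

```text
time_s: 0.77
position: [0.3835, -0.2004, 0.2313]
tool_rot: [[0.978, 0.209, -0.0], [0.209, -0.978, 0.001], [0.0, -0.001, -1.0]]
ft_force: [0.1, 0.3, 0.6]
grip_width: -0.0
gripper_force: 0.0
time_s: 1.43
position: [0.5305, 0.098, 0.2311]
tool_rot: [[0.978, 0.209, -0.001], [0.209, -0.978, -0.0], [-0.001, -0.0, -1.0]]
ft_force: [0.5, -1.1, 0.1]
grip_width: -0.0001
gripper_force: 0.0
```

View pics/w1.png

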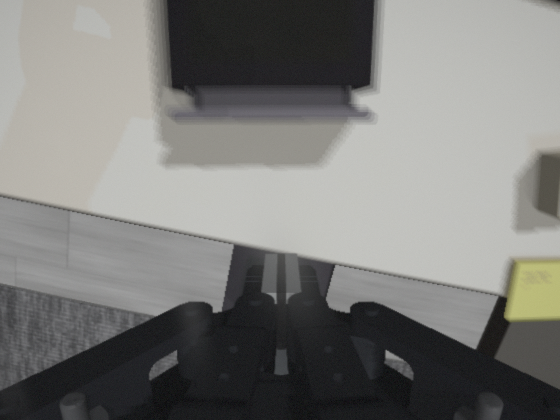

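The wrist view looks square on to the drawer. The panel's outer top edge runs from about (168,118) to (373,119).

Run:
```python
from h import *
im=load("pics/w1.npy")
l,r=px(im,168,119,.07),px(im,374,119,.07); d=l-r
print(l,r,(l+r)/2,np.linalg.norm(d),np.degrees(np.arctan2(-d[0],d[1])))
print(px(im,171,88,.07),px(im,372,88,.07))
```

```text
[0.57125705 0.20239526 0.07      ] [0.60678843 0.03491571 0.07      ] [0.58902274 0.11865548 0.07      ] 0.17120712068550256 11.977903829363314
[0.59631421 0.20335188 0.07      ] [0.63025503 0.04311307 0.07      ]
```

```bash
python3 -m handwheel '-0.15 0.7 -10 0 0 0 0;-0.15 0.7 -20 0 0 0 0;-0.15 0.7 -20 0 0 0 0;-0.15 0.7 -20 0 0 0 0;-0.15 0.7 -20 0 0 0 0;-0.15 0.7 -20 0 0 0 0;-0.15 0.7 -20 0 0 0 0'; python3 -m handwheel '2 0.4 0 0 0 0 0;3.4 0.7 0 0 0 0 0;3.9 0.83 0 0 0 0 0;4.4 0.94 0 0 0 0 0;4.6 0.98 0 0 0 0 0;4.6 0.98 0 0 0 0 0'
```

```text
time_s: 2.07
position: [0.5282, 0.1027, 0.0308]
tool_rot: [[0.978, 0.208, -0.003], [0.208, -0.978, 0.0], [-0.003, -0.001, -1.0]]
ft_force: [0.3, 0.6, 0.5]
grip_width: 0.0
gripper_force: 0.0
time_s: 2.57
position: [0.5748, 0.1125, 0.0322]
tool_rot: [[0.978, 0.208, 0.001], [0.208, -0.978, -0.0], [0.001, 0.0, -1.0]]
ft_force: [0.2, -0.4, -0.9]
grip_width: 0.0
gripper_force: 0.0
```

```bash
python3 -m handwheel '0.2 0.04 0 0 0 0 0;0.4 0.08 0 0 0 0 0;0.4 0.08 0 0 0 0 0'; python3 -m handwheel '0.2 0.04 0 0 0 0 0;0.4 0.08 0 0 0 0 0;0.4 0.08 0 0 0 0 0'
```

```text
time_s: 2.82
position: [0.5775, 0.1133, 0.0316]
tool_rot: [[0.978, 0.209, -0.003], [0.209, -0.978, -0.0], [-0.003, -0.0, -1.0]]
ft_force: [-5.2, -1.7, 4.3]
grip_width: -0.0002
gripper_force: 2.8
time_s: 3.07
position: [0.5815, 0.1141, 0.0315]
tool_rot: [[0.978, 0.209, -0.003], [0.209, -0.978, -0.0], [-0.003, -0.0, -1.0]]
ft_force: [-5.9, -1.8, 4.3]
grip_width: 0.0004
gripper_force: 2.9
```

```bash
python3 -m handwheel '0.2 0.04 0 0 0 0 0;0.4 0.08 0 0 0 0 0;0.4 0.08 0 0 0 0 0'; python3 -m handwheel '0.1 0.02 0 0 0 0 0;0.2 0.04 0 0 0 0 0;0.2 0.04 0 0 0 0 0'
```

```text
time_s: 3.32
position: [0.5854, 0.1149, 0.0315]
tool_rot: [[0.978, 0.209, -0.003], [0.209, -0.978, -0.0], [-0.003, -0.0, -1.0]]
ft_force: [-5.8, -1.5, 4.4]
grip_width: -0.0
gripper_force: 2.9
time_s: 3.57
position: [0.5873, 0.1153, 0.0315]
tool_rot: [[0.978, 0.209, -0.003], [0.209, -0.978, -0.0], [-0.003, -0.0, -1.0]]
ft_force: [-5.7, -0.4, 4.1]
grip_width: -0.0001
gripper_force: 3.0
```

```bash
python3 -m handwheel '0.15 0.03 0 0 0 0 0;0.15 0.03 0 0 0 0 0'
```

```text
time_s: 3.73
position: [0.5878, 0.1155, 0.0315]
tool_rot: [[0.978, 0.209, -0.006], [0.209, -0.978, -0.001], [-0.006, -0.001, -1.0]]
ft_force: [-10.5, -1.7, 7.3]
grip_width: 0.0002
gripper_force: 5.4
```

At the hard stop. Releasing.

```bash
python3 -m handwheel '-2 -0.4 0 0 0 0 0;-5 -1.1 0 0 0 0 0;-8 -1.7 0 0 0 0 0;-11 -2.3 0 0 0 0 0;-14 -3 0 0 0 0 0;-15 -3.2 0 0 0 0 0;-15 -3.2 3 0 0 0 0;-15 -3.2 7 0 0 0 0'; python3 -m handwheel '0 0 4 0 0 0 1;0 0 8 0 0 0 1;0 0 12 0 0 0 1;0 0 12 0 0 0 1'; python3 -c "
from h import *
snap('wrist','pics/w2.png')"
```

```text
time_s: 4.4
position: [0.4377, 0.0835, 0.1005]
tool_rot: [[0.978, 0.208, -0.007], [0.208, -0.978, 0.001], [-0.007, -0.002, -1.0]]
ft_force: [0.7, 0.0, -0.9]
grip_width: -0.0001
gripper_force: 0.0
time_s: 4.73
position: [0.4424, 0.0836, 0.2285]
tool_rot: [[0.978, 0.209, 0.013], [0.209, -0.978, -0.001], [0.013, 0.004, -1.0]]
ft_force: [0.4, -0.0, 0.4]
grip_width: 0.0481
gripper_force: 0.0
```

View pics/w2.png

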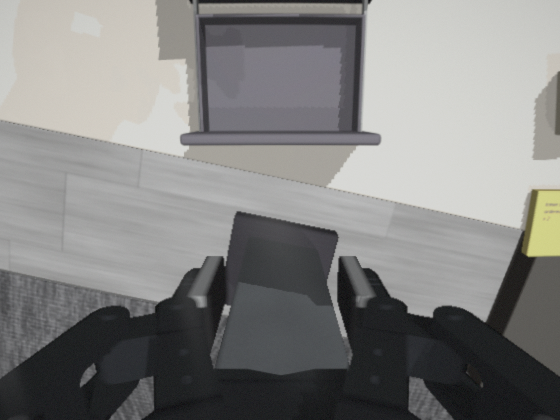

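The drawer is open, with its front top edge from about (181,144) to (380,144).

```bash
python3 - <<'E'
from h import *
im=load("pics/w2.npy")
l,r=px(im,181,143,.07),px(im,380,143,.07); d=l-r; m=(l+r)/2
a=np.arctan2(-d[0],d[1]);print(m,np.linalg.norm(d),np.degrees(a),"floor",m+.0575*np.array([np.cos(a),np.sin(a),0]))
E
python3 -m handwheel '3 -20 0 0 0 35 1;3 -20 0 0 0 35 1;3 -20 0 0 0 35 1;3 -20 0 0 0 35 1;3 -20 0 0 0 35 1;3 -20 0 0 0 35 1;3 -20 0 0 0 35 1' 
python3 -m handwheel '3 -26.7 0 0 0 31.8 1;3 -26.7 0 0 0 31.8 1;3 -26.7 0 0 0 31.8 1;3 -26.7 0 0 0 31.8 1;3 -26.7 0 0 0 31.8 1;3 -26.7 0 0 0 31.8 1;3 -26.7 0 0 0 31.8 1;3 -26.7 0 0 0 31.8 1'
python3 -c "
from h import *
snap('wrist','pics/w3.png')"
```

```text
[0.48555584 0.09210059 0.07      ] 0.16682934258155843 12.010207464325049 floor [0.5417972  0.10406553 0.07      ]
time_s: 5.37
position: [0.4701, -0.1198, 0.2199]
tool_rot: [[0.682, 0.731, -0.002], [0.731, -0.682, 0.0], [-0.001, -0.002, -1.0]]
ft_force: [0.0, 0.6, -0.0]
grip_width: 0.0854
gripper_force: 0.0
time_s: 6.03
position: [0.4996, -0.3868, 0.2189]
tool_rot: [[0.198, 0.98, -0.002], [0.98, -0.198, 0.001], [0.001, -0.002, -1.0]]
ft_force: [0.1, -0.1, -0.2]
grip_width: 0.0857
gripper_force: 0.0
```

View pics/w3.png

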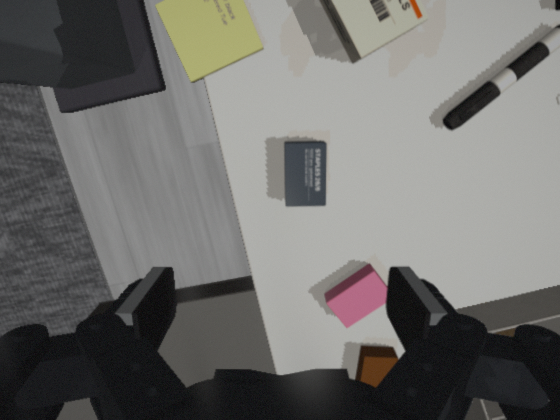

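The staple carton is centred at about (306,174), already square to the fingers; the pink decoy is at (357,295), well clear.

Run:
```python
from h import *
im=load("pics/w3.npy")
print(px(im,305.5,174,.022), px(im,285,142,.022)-px(im,285,206,.022), px(im,326,174,.022)-px(im,285,174,.022))
```

```text
[ 0.52365613 -0.3819932   0.022     ] [0.01215201 0.06090505 0.        ] [ 0.03860007 -0.00776997  0.        ]
```

```bash
python3 -m handwheel '2.4 0.4 -5 0 0 0 1;2.4 0.4 -12 0 0 0 1;2.4 0.4 -18 0 0 0 1;2.4 0.4 -20 0 0 0 1;2.4 0.4 -20.8 0 0 0 1;2.4 0.4 -20.8 0 0 0 1;2.4 0.4 -20.8 0 0 0 1;2.4 0.4 -20.8 0 0 0 1'
```

```text
time_s: 6.75
position: [0.5251, -0.3792, 0.0155]
tool_rot: [[0.193, 0.981, 0.002], [0.981, -0.193, -0.002], [-0.001, 0.002, -1.0]]
ft_force: [0.2, -1.0, 0.3]
grip_width: 0.0854
gripper_force: 0.0
```

```bash
python3 -m handwheel '-0.1 -0.2 -0.6 0 0 0 1;-0.1 -0.2 -1.2 0 0 0 1;-0.1 -0.2 -1.2 0 0 0 1;-0.1 -0.2 -1.2 0 0 0 0;-0.1 -0.2 -1.2 0 0 0 0;-0.1 -0.2 -1.2 0 0 0 0;-0.1 -0.2 -1.2 0 0 0 0;-0.1 -0.2 -1.2 0 0 0 0' 40; python3 -m handwheel '0 0 0 0 0 0 0;0 0 0 0 0 0 0;0 0 1 0 0 0 0;0 0 3 0 0 0 0;0 0 7 0 0 0 0;0 0 12 0 0 0 0;0 0 15 0 0 0 0;0 0 15 0 0 0 0'
```

```text
time_s: 7.42
position: [0.5234, -0.3816, 0.0019]
tool_rot: [[0.194, 0.981, 0.001], [0.981, -0.194, -0.001], [-0.001, 0.001, -1.0]]
ft_force: [-0.4, 0.2, 4.7]
grip_width: 0.0394
gripper_force: 42.3
time_s: 8.08
position: [0.5252, -0.3832, 0.1602]
tool_rot: [[0.194, 0.981, 0.01], [0.981, -0.193, -0.01], [-0.008, 0.011, -1.0]]
ft_force: [-0.2, -0.2, -1.1]
grip_width: 0.0394
gripper_force: 41.7
```

Carton gripped (39.4 mm). Carrying it over the drawer.

```bash
python3 -m handwheel '0.8 24 0 0 0 -34 0;0.8 24 0 0 0 -34 0;0.8 24 0 0 0 -34 0;0.8 24 0 0 0 -34 0;0.8 24 0 0 0 -34 0;0.8 24 0 0 0 -34 0;0.8 24 0 0 0 -34 0;0.8 24 0 0 0 -34 0'; python3 -m handwheel '0.9 24.8 0 0 0 -33 0;0.9 24.8 0 0 0 -33 0;0.9 24.8 0 0 0 -33 0;0.9 24.8 0 0 0 -33 0;0.9 24.8 0 0 0 -33 0;0.9 24.8 0 0 0 -33 0;0.9 24.8 0 0 0 -33 0;0.9 24.8 0 0 0 -33 0'; python3 -c "
from h import *
snap('wrist','pics/w4.png')"
```

```text
time_s: 8.75
position: [0.5311, -0.1397, 0.1516]
tool_rot: [[0.707, 0.707, -0.0], [0.707, -0.707, 0.0], [-0.0, -0.0, -1.0]]
ft_force: [-0.7, -1.2, -0.6]
grip_width: 0.0393
gripper_force: 41.6
time_s: 9.42
position: [0.5403, 0.1089, 0.1512]
tool_rot: [[0.978, 0.208, -0.0], [0.208, -0.978, 0.0], [-0.0, -0.0, -1.0]]
ft_force: [-0.4, 0.5, -0.8]
grip_width: 0.0394
gripper_force: 41.6
```

View pics/w4.png

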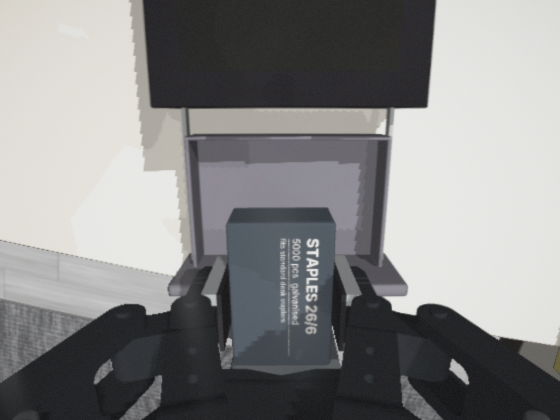

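The carton is held square over the open drawer. The drawer's back wall top is at row ~137, columns 187–391.

Run:
```python
from h import *
im=load("pics/w4.npy")
l,r=px(im,187,139,.041),px(im,391,139,.041); u=np.array([.978,.208,0])
print(l,r,np.linalg.norm(l-r),"floor",(l+r)/2-.0475*u)
l,r=px(im,171,292,.07),px(im,406,292,.07); print(np.linalg.norm(l-r),"floor2",(l+r)/2+.0575*u)
print(np.mean([px(im,229,209,.171),px(im,333,209,.171)],0), "carton far top edge")
```

```text
[0.57442581 0.18301724 0.041     ] [0.60422084 0.04315103 0.041     ] 0.14300454059140313 floor [0.54286832 0.10320413 0.041     ]
0.1650105953504831 floor2 [0.54439748 0.10386199 0.07      ]
[0.57319432 0.11526826 0.171     ] carton far top edge
```

```bash
python3 -m handwheel '0 -0.4 -3 0 0 0 0;0 -0.4 -6 0 0 0 0;0 -0.4 -9 0 0 0 0;0 -0.4 -11 0 0 0 0;0 -0.4 -12 0 0 0 0;0 -0.4 -12.5 0 0 0 0;0 -0.4 -12.5 0 0 0 0;0 -0.4 -12.5 0 0 0 0'; python3 -m handwheel '0 0 -0.4 0 0 0 0;0 0 -0.8 0 0 0 0;0 0 -0.9 0 0 0 0;0 0 -0.9 0 0 0 0'
```

```text
time_s: 10.13
position: [0.541, 0.102, 0.0273]
tool_rot: [[0.979, 0.204, 0.002], [0.204, -0.979, -0.0], [0.002, 0.001, -1.0]]
ft_force: [0.5, 0.3, -0.8]
grip_width: 0.0393
gripper_force: 41.6
time_s: 10.47
position: [0.5401, 0.1027, 0.0173]
tool_rot: [[0.979, 0.205, -0.0], [0.205, -0.979, 0.0], [-0.0, -0.0, -1.0]]
ft_force: [-0.5, -0.2, -1.3]
grip_width: 0.0393
gripper_force: 41.6
```

Lowering 1 mm more, opening partly to about 60 mm, then rising and moving back clear.

```bash
python3 -m handwheel '0 0 -0.1 0 0 0 0;0 0 -0.1 0 0 0 0.7;0 0 -0.1 0 0 0 0.7;0 0 -0.1 0 0 0 0.7;0 0 -0.1 0 0 0 0.7;0 0 -0.1 0 0 0 0.7'; python3 -m handwheel '0 0 2 0 0 0 0.7;0 0 5 0 0 0 0.7;0 0 9 0 0 0 0.7;0 0 13 0 0 0 0.7;0 0 17 0 0 0 0;0 0 20 0 0 0 0;0 0 20 0 0 0 0'; python3 -m handwheel '-4 -0.9 0 0 0 0 0;-8 -1.7 0 0 0 0 0;-10 -2.1 0 0 0 0 0;-10 -2.1 0 0 0 0 0;-10 -2.1 0 0 0 0 0'; python3 -c "
from h import *
snap('wrist','pics/w5.png')"
```

```text
time_s: 10.97
position: [0.5403, 0.1027, 0.0164]
tool_rot: [[0.979, 0.205, 0.0], [0.205, -0.979, -0.0], [0.0, 0.0, -1.0]]
ft_force: [0.3, -0.7, -0.2]
grip_width: 0.0593
gripper_force: 0.0
time_s: 11.55
position: [0.5423, 0.1027, 0.2229]
tool_rot: [[0.979, 0.205, 0.012], [0.205, -0.979, -0.0], [0.012, 0.003, -1.0]]
ft_force: [0.7, 0.1, 0.5]
grip_width: 0.0238
gripper_force: 0.0
time_s: 11.97
position: [0.4397, 0.0816, 0.2165]
tool_rot: [[0.979, 0.205, 0.001], [0.205, -0.979, -0.0], [0.001, 0.0, -1.0]]
ft_force: [0.0, -0.1, 0.3]
grip_width: -0.0
gripper_force: 0.0
```

View pics/w5.png

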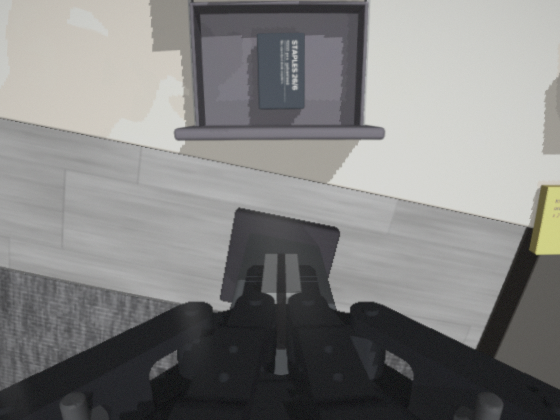

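The carton lies flat and centred at about (281,71) in the open drawer. Now I'll go down in front and push it shut.

```bash
python3 -m handwheel '0 0.2 -5 0 0 0 0;0 0.2 -10 0 0 0 0;0 0.2 -15 0 0 0 0;0 0.2 -18.5 0 0 0 0;0 0.2 -18.5 0 0 0 0;0 0.2 -18.5 0 0 0 0;0 0.2 -18.5 0 0 0 0'; python3 -m handwheel '1 0.2 0 0 0 0 0;2 0.4 0 0 0 0 0;3 0.6 0 0 0 0 0;3.8 0.8 0 0 0 0 0;4.6 1 0 0 0 0 0;5.4 1.15 0 0 0 0 0;6.2 1.3 0 0 0 0 0;7 1.5 0 0 0 0 0'
```

```text
time_s: 12.6
position: [0.4408, 0.0837, 0.0308]
tool_rot: [[0.979, 0.205, -0.002], [0.205, -0.979, 0.0], [-0.002, -0.001, -1.0]]
ft_force: [0.5, -0.1, -0.1]
grip_width: -0.0001
gripper_force: 0.0
time_s: 13.27
position: [0.5104, 0.0987, 0.0325]
tool_rot: [[0.979, 0.205, -0.0], [0.205, -0.979, -0.0], [-0.0, 0.0, -1.0]]
ft_force: [-5.8, -3.7, 3.8]
grip_width: 0.0004
gripper_force: 2.9
```

```bash
python3 -m handwheel '0.8 0.17 0 0 0 0 0;1.6 0.34 0 0 0 0 0;2.4 0.5 0 0 0 0 0;3.2 0.68 0 0 0 0 0;4 0.85 0 0 0 0 0;4.8 1 0 0 0 0 0;5.6 1.2 0 0 0 0 0;6.4 1.35 0 0 0 0 0'; python3 -m handwheel '0.5 0.1 0 0 0 0 0;0.9 0.2 0 0 0 0 0;1.1 0.23 0 0 0 0 0;1.1 0.23 0 0 0 0 0;1.1 0.23 0 0 0 0 0'
```

```text
time_s: 13.93
position: [0.5661, 0.1108, 0.0323]
tool_rot: [[0.978, 0.207, -0.022], [0.207, -0.978, -0.004], [-0.022, -0.0, -1.0]]
ft_force: [-69.3, -23.8, 49.5]
grip_width: -0.0001
gripper_force: 36.2
time_s: 14.35
position: [0.5829, 0.1146, 0.0315]
tool_rot: [[0.979, 0.205, -0.005], [0.205, -0.979, 0.0], [-0.005, -0.001, -1.0]]
ft_force: [-7.1, 0.0, -3.6]
grip_width: 0.0001
gripper_force: 3.3
```

There was a 69 N spike at x≈0.566, and then the push went on normally. I'll look before finishing.

```bash
python3 -c "
from h import *
snap('wrist','pics/w6.png'); snap('side','pics/s6.png')
a=cv2.imread('pics/w6.png'); b=cv2.imread('pics/s6.png')[150:280,170:350]
c=np.zeros((600,800,3),np.uint8); c[:300,:400]=cv2.resize(a,(400,300)); c[:289,400:]=cv2.resize(b,(400,289)); 
w=np.vstack([c[:300]]); cv2.imwrite('pics/c6.png',w)"
```

```text
(no output)
```

View pics/c6.png

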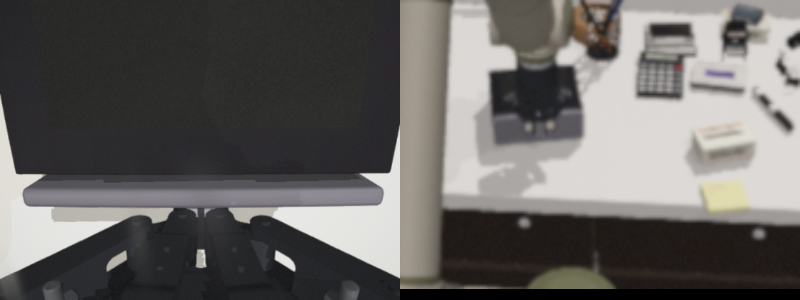

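The drawer appears shut and square against the fingers, with nothing caught. I'll finish the press to the stop.

```bash
python3 -m handwheel '0.1 0.02 0 0 0 0 0;0.2 0.04 0 0 0 0 0;0.2 0.04 0 0 0 0 0'; python3 -m handwheel '0.1 0.02 0 0 0 0 0;0.2 0.04 0 0 0 0 0;0.2 0.04 0 0 0 0 0'
```

```text
time_s: 14.7
position: [0.5859, 0.1152, 0.0315]
tool_rot: [[0.979, 0.205, -0.004], [0.205, -0.979, 0.0], [-0.004, -0.001, -1.0]]
ft_force: [-5.8, -0.7, -2.0]
grip_width: 0.0
gripper_force: 3.0
time_s: 14.95
position: [0.5878, 0.1157, 0.0315]
tool_rot: [[0.979, 0.205, -0.004], [0.205, -0.979, 0.0], [-0.004, -0.001, -1.0]]
ft_force: [-7.2, 0.2, -1.8]
grip_width: -0.0
gripper_force: 3.4
```

```bash
python3 -m handwheel '-0.6 -0.13 0 0 0 0 0;-1.2 -0.25 0 0 0 0 0;-2 -0.42 0 0 0 0 0;-4 -0.85 0 0 0 0 0;-8 -1.7 0 0 0 0 0;-11 -2.3 0 0 0 0 0;-14 -3 0 0 0 0 0;-15 -3.2 4 0 0 0 0'; python3 -m handwheel '0 0 5 0 0 0 0;0 0 10 0 0 0 0;0 0 14 0 0 0 0;0 0 14 0 0 0 0;0 0 14 0 0 0 0;0 0 14 0 0 0 0'; python3 -c "
from h import *
snap('wrist','pics/w7.png')"
```

```text
time_s: 15.62
position: [0.4321, 0.083, 0.0674]
tool_rot: [[0.979, 0.204, -0.012], [0.204, -0.979, 0.001], [-0.012, -0.003, -1.0]]
ft_force: [-0.6, -0.5, 0.2]
grip_width: 0.0002
gripper_force: 0.0
time_s: 16.12
position: [0.4395, 0.0831, 0.2122]
tool_rot: [[0.979, 0.205, 0.004], [0.205, -0.979, -0.0], [0.004, 0.001, -1.0]]
ft_force: [0.4, -0.2, -0.4]
grip_width: 0.0003
gripper_force: 0.0
```

View pics/w7.png

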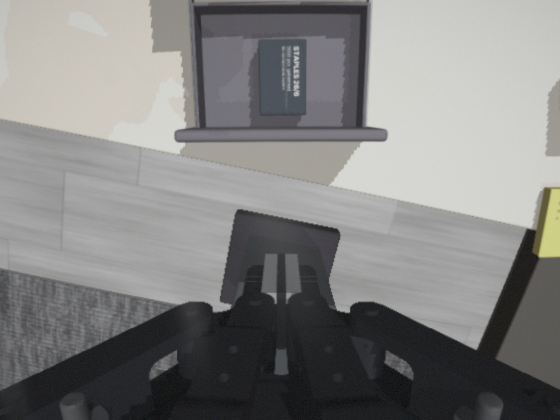

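It sprang open again: the jam let go suddenly, which probably latched the drawer, and my further press then released it. The carton is still flat inside at about (283,77). I'll push again more slowly, and only to about -0.007 (TCP x≈0.583), which is past the latch point but short of the release point.

```bash
python3 -m handwheel '0 0 -5 0 0 0 0;0 0 -10 0 0 0 0;0 0 -15 0 0 0 0;0 0 -18.1 0 0 0 0;0 0 -18.1 0 0 0 0;0 0 -18.1 0 0 0 0;1 0.2 -18.1 0 0 0 0;2.5 0.5 -18.1 0 0 0 0'; python3 -m handwheel '0.6 0.13 0 0 0 0 0;1.2 0.25 0 0 0 0 0;1.8 0.38 0 0 0 0 0;2.4 0.5 0 0 0 0 0;3 0.63 0 0 0 0 0;3.6 0.76 0 0 0 0 0;4.2 0.89 0 0 0 0 0;4.8 1 0 0 0 0 0'; python3 -m handwheel '0.5 0.1 0 0 0 0 0;1 0.21 0 0 0 0 0;1.5 0.32 0 0 0 0 0;2 0.42 0 0 0 0 0;2.5 0.53 0 0 0 0 0;3 0.64 0 0 0 0 0;3.5 0.74 0 0 0 0 0'
```

```text
time_s: 16.83
position: [0.4634, 0.0883, 0.0303]
tool_rot: [[0.979, 0.205, -0.002], [0.205, -0.979, 0.0], [-0.002, -0.0, -1.0]]
ft_force: [-0.3, -1.0, 0.1]
grip_width: 0.0001
gripper_force: 0.0
time_s: 17.5
position: [0.5119, 0.0985, 0.0303]
tool_rot: [[0.979, 0.205, -0.002], [0.205, -0.979, 0.0], [-0.001, -0.0, -1.0]]
ft_force: [-5.7, -0.9, 2.8]
grip_width: 0.0
gripper_force: 0.0
time_s: 18.08
position: [0.5467, 0.1058, 0.0303]
tool_rot: [[0.979, 0.205, -0.002], [0.205, -0.979, -0.0], [-0.002, -0.0, -1.0]]
ft_force: [-6.4, -0.8, 3.0]
grip_width: 0.0001
gripper_force: 0.0
```

```bash
python3 -m handwheel '0.3 0.06 0 0 0 0 0;0.6 0.13 0 0 0 0 0;0.9 0.19 0 0 0 0 0;1.2 0.25 0 0 0 0 0'; python3 -m handwheel '0.2 0.04 0 0 0 0 0;0.4 0.08 0 0 0 0 0;0.6 0.13 0 0 0 0 0'; python3 -m handwheel '0.2 0.04 0 0 0 0 0;0.4 0.08 0 0 0 0 0;0.6 0.13 0 0 0 0 0'
```

```text
time_s: 18.42
position: [0.5583, 0.1082, 0.0302]
tool_rot: [[0.979, 0.205, -0.003], [0.205, -0.979, -0.0], [-0.003, -0.0, -1.0]]
ft_force: [-8.6, -2.1, 4.1]
grip_width: 0.0002
gripper_force: 0.0
time_s: 18.67
position: [0.5641, 0.1095, 0.0302]
tool_rot: [[0.979, 0.205, -0.003], [0.205, -0.979, -0.0], [-0.003, -0.0, -1.0]]
ft_force: [-8.6, -2.8, 3.7]
grip_width: 0.0
gripper_force: 0.0
time_s: 18.92
position: [0.5704, 0.1108, 0.0302]
tool_rot: [[0.979, 0.205, -0.002], [0.205, -0.979, -0.0], [-0.002, -0.0, -1.0]]
ft_force: [-7.9, -1.3, 2.3]
grip_width: -0.0
gripper_force: 0.0
```

```bash
python3 -m handwheel '0.3 0.06 0 0 0 0 0;0.6 0.13 0 0 0 0 0;0.9 0.19 0 0 0 0 0;1.1 0.24 0 0 0 0 0;1.25 0.27 0 0 0 0 0;1.28 0.27 0 0 0 0 0'; python3 -m handwheel '-0.3 -0.06 0 0 0 0 0;-0.6 -0.13 0 0 0 0 0;-0.9 -0.19 0 0 0 0 0;-1.3 -0.27 0 0 0 0 0;-1.6 -0.34 0 0 0 0 0;-1.6 -0.34 0 0 0 0 0;-1.6 -0.34 0 0 0 0 0'
```

```text
time_s: 19.42
position: [0.5833, 0.1135, 0.0302]
tool_rot: [[0.979, 0.205, -0.002], [0.205, -0.979, -0.0], [-0.002, -0.0, -1.0]]
ft_force: [-6.8, -0.5, 2.3]
grip_width: 0.0
gripper_force: 0.0
time_s: 20.0
position: [0.5683, 0.11, 0.0305]
tool_rot: [[0.979, 0.205, 0.001], [0.205, -0.979, 0.0], [0.001, 0.0, -1.0]]
ft_force: [-0.3, 0.3, 0.0]
grip_width: 0.0002
gripper_force: 0.0
```

The force is zero after letting go, so it holds. I'll retreat to the earlier viewing pose and compare numerically with the first latched picture.

```bash
python3 -m handwheel '-3.7 -1.2 0 0 0 0 0;-3.7 -1.2 0 0 0 0 0;-3.7 -1.2 5 0 0 0 0;-3.7 -1.2 10 0 0 0 0;-3.7 -1.2 15 0 0 0 0;-3.7 -1.2 20 0 0 0 0;-3.7 -1.2 20 0 0 0 0;-3.7 -1.2 20 0 0 0 0'; python3 -m handwheel '0 0 0 0 0 0 0;0 0 0 0 0 0 0;0 0 0 0 0 0 0;0 0 0 0 0 0 0'
python3 - <<'E'
from h import *
a=load("pics/w1.npy"); b=snap("wrist","pics/w8.png")
for i in(a,b):
    g=i["color"].mean(2)[:,250:300].mean(1); r=100+np.argmax(np.diff(g[100:150])); print(r,np.round(g[80:130:3]), px(i,270,r,.07))
s=status.observe();print(s["time_s"],s["position"])
c=snap("top","pics/top8.png")["color"].astype(int); t=load("pics/top0.npy")["color"].astype(int)
d=(abs(c-t).max(2)>40)[130:245,:]; n,l,st,_=cv2.connectedComponentsWithStats(d.astype(np.uint8)); print(st[1:][st[1:,4]>15])
E
```

```text
time_s: 20.67
position: [0.5333, 0.0981, 0.2375]
tool_rot: [[0.979, 0.205, 0.013], [0.205, -0.979, -0.0], [0.013, 0.003, -1.0]]
ft_force: [-0.1, -0.7, 0.3]
grip_width: -0.0002
gripper_force: 0.0
time_s: 21.0
position: [0.5306, 0.0981, 0.229]
tool_rot: [[0.979, 0.205, -0.003], [0.205, -0.979, 0.0], [-0.003, -0.001, -1.0]]
ft_force: [0.0, -0.3, 0.3]
grip_width: 0.0002
gripper_force: 0.0
124 [ 36.  35.  50.  61.  70.  78.  78.  78.  80.  92. 103. 108. 102. 112.
 125. 140. 144.] [0.58453248 0.11842059 0.07      ]
124 [ 36.  36.  36.  36.  32.  61.  56.  77.  79.  79.  79. 108. 116. 113.
  86. 137. 145.] [0.58445544 0.11822257 0.07      ]
21.05 [0.53070934 0.09806876 0.22914485]
[[ 147   47   81   68 3515]
 [ 204   79    7   11   60]
 [ 355   84   24   21  377]]
```

The drawer's front edge is where it was when latched, and the only changes on the worktop are the arm and the carton that was taken. Handing in.

```bash
python3 -c "
from rig import env
print(env.close_job())"
```

```text
the job is handed in; nothing more can be done
None
```

The drawer is latched shut after a second push (the first sprang open again), with the staple carton last seen lying flat inside before that push and the other things on the worktop not moved; the job is handed in at about 21 s, and the judge returned no verdict.

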